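# Fold out the leaf of the bench riser

### The job

Swing the steel brace on the front of the plywood riser out until it snaps fully home, square to the face. Then fold the riser's hinged leaf forward and lower it gently, without letting it slap, until it lies level on the brace. Do not disturb the screw tin, tape measure and sanding block lying around.

Things in the scene. Friction and masses are not known exactly. Their poses are not given: they have to be found in the camera images.
- riser: Plywood riser box fixed on the bench, 90 mm deep (x) x 170 mm wide (y) x 120 mm high (z). Origin: centre of its underside. Its front face looks along its own -x (x = -45 mm in its frame) and carries the leaf hinge at the top edge and the steel brace below it, at the +y end.
- brace (a joint): Angle of the steel brace in rad: 0 = folded along the riser's front face (pointing along the riser's -y), pi/2 = straight out of the face (along the riser's -x), at its stop. It starts ajar. From about 1.1 rad on it must be pushed (about 6 N near the tip) over a round-nosed spring catch; short of 1.5 rad it may stay on the catch, beyond that the catch snaps up behind it and drives it home.
- brace_pivot (a point): On the brace's pivot axis, 104 mm above the bench, in the riser's frame at x = -67, y = +58 mm. A steel tongue, top 68 mm above the bench, reaches 70 mm beyond the pivot under the brace's end position and carries the catch, whose nose (16 mm across, top at 81 mm) is 55 mm out from the pivot.
- brace_tip (a point): The free end of the brace, a flat bar 8 mm thick: middle of its thickness, 100 mm from the pivot, 104 mm above the bench. The bar's upper edge is 101 mm and its lower edge 79 mm above the bench; a rubber pad near the tip reaches 108 mm.
- leaf (a joint): Angle of the plywood leaf in rad: 0 = level in front of the riser, top flush with the riser's top, resting on the swung-out brace; pi/2 = upright; more = leaning back over the riser. Stiff hinge: it stays where it is left; about 3 N at its edge turns it. Without the brace under it, it goes on below level.
- leaf_hinge (a point): Middle of the leaf's hinge line, which runs along the riser's y, 120 mm above the bench and 48 mm in front of the riser's centre (x = -48 mm).
- leaf_edge (a point): Middle of the leaf's free edge on the face that is the top when level (the face that looks back towards the riser when the leaf stands up), 133 mm from the hinge line. The leaf is 160 mm wide along the hinge and 12 mm thick.
- screw_tin: Flat rectangular tin with a lid, 74 x 97 x 29 mm, lying on the bench in front of the riser; origin at the centre of its underside. Bystander.
- tape_measure: Tape measure, 36 x 85 x 60 mm, standing on the bench; origin at the centre of its underside. Bystander.
- sanding_block: Sanding block, 61 x 95 x 25 mm, lying on the bench; origin at the centre of its underside. Bystander.

How it is judged (in metres and radians):
On the way, in this order (a step that is already met when the one before it is completed fails the run):
1. the brace is swung out into its end detent while the leaf is still up (value of joint brace above 1.53 rad and value of joint leaf above 1.4 rad), for 0.2 s.
2. the leaf is folded down level onto the brace (value of joint leaf below 0.05 rad and value of joint brace above 1.53 rad), for 0.2 s.
At the end, for the whole second after the job is handed in: The brace stands in its end detent (over 1.53 rad), and the leaf lies still and level on it (within 0.05 rad of level) (all of step 2 and value of joint leaf above -0.05 rad and velocity of joint leaf between -0.05 and 0.05 rad/s); the robot touches nothing.
It fails at once if the leaf is slapped down (turns down faster than 3 rad/s) (velocity of joint leaf below -3 rad/s).
It fails at once if a bystander is moved more than 25 mm, or the tape measure tipped (distance of any of screw_tin, tape_measure, sanding_block from where it was at the start of the episode above 0.025 m or angle between tape_measure's own z axis and vertical above 0.5 rad).
It also fails if it takes over 54 s, if anything falls off the work surface, if the arm or the gripper's body presses on something with over 40 N, if the wrist force passes 120 N, or if a joint passes its speed limit or range.

### The arm

A 7-joint arm with a two-finger parallel gripper is mounted at the origin on a cart in front of the work surface, level with it; the furniture and walls round the work are solid. World frame = base frame: x ahead of the robot, y to its left, z up, the work surface at z = 0. Lengths are in mm, angles in rad, forces in N, time in s.
With the tool pointing down it reaches from about 400 to 875 mm from the base axis. Payload 4.4 kg.
Tool frame: the origin (TCP) lies midway between the tips of the shut fingers; the grasp point (between the pads) lies 19 mm behind it; x points along the fingers, z is the direction in which the jaws open and shut, and the axes are right-handed (so a half turn about x gives the same grasp; the last joint's range is limited). The gripper opens to 85 mm and grips with 20 to 120 N. Pads are 22 mm wide; open, the fingers measure 114 mm over their backs; the gripper's body (76 mm by 85 mm) begins 54 mm behind the grasp point. The pads swing forward as they close: fully open they stand 13 mm farther back than shut.
Start: joints at [-1.211, 0.628, 0.038, 1.517, -0.027, 0.996, -0.02], TCP at [268.461, 591.985, 231.313] pointing down, gripper open.
Joint ranges: [-3.06, 3.06], [-0.37, 2.12], [-1.25, 1.32], [0.18, 2.47], [-1.1, 4.24], [0.23, 1.98], [-2.94, 2.94]. Speed limits (rad/s): [2.57, 2.57, 3.14, 3.14, 3.14, 3.14, 3.14].

### API

Orientations are given as [roll, pitch, yaw] about the fixed x, y, z axes, in that order (R = Rz(yaw) Ry(pitch) Rx(roll)).
In Python, from cell import ctrl gives the robot as it stands. The module is installed in compiled form; this text tells all that it offers.
- The arm moves only by the tool servo_tool, never from a script. Its argument "rows" is a list of rows, each an object of numbers: "dx", "dy", "dz": the shift along the tool's x, y, z in units of 750 mm (1.0 is 750 mm); "wx", "wy", "wz": the turn, a rotation vector about the tool's x, y, z in units of 6 degrees (1.0 is 6 degrees); "fingers": the closure, from 0 (fully open) to 1 (shut). In form: [{"dx": .., "dy": .., "dz": .., "wx": .., "wy": .., "wz": .., "fingers": ..}, ...]. A call has 1 to 5 rows; each row shifts and turns the commanded pose from where the row before left it, along the tool's axes as they then stand; what a row does not reach is not made up. A row lasts 1/8 s, in which the tool goes at most 62.5 mm and 10.7 degrees, less where a joint would pass 70% of its speed; a pose out of reach is approached as far as the arm can. A call with a number of a shift or a turn outside -1 to 1 is refused whole. A call with a gripper value outside its range is refused whole. The fingers move at their own pace and stop on an object; the grip force is fixed at half the most. Time passes only in rows, so rows that do not move let the fingers close. It gives the time, the measured TCP pose, the force and the opening at its end, in the units of the state.
- ctrl.read_state(): the state, without advancing time (a new reading comes with each control period).
- ctrl.get_image(name): name is "scene" or "side" or "wrist"; returns the picture (384x512x3 uint8, red, green, blue); there is no depth.
- ctrl.camera_info(name): a dict with "fovy" (degrees; the focal length in pixels is half the picture's height over the tangent of half this angle, whatever the lens; pixels are square), "cx", "cy" (the principal point, pixels), "R" (3x3) and "t" (3): a world point X has camera coordinates R X + t. Camera axes: x right, y down, z forward; pixel columns grow to the right and rows downward; lengths in mm; the calibration is good to about 2 mm. A picture is of the moment at which its call begins: read the wrist's pose just before it. camera_info takes no time and is no camera call; for the wrist camera it gives the pose at the moment of the call.
- ctrl.finish_job(): hands the job in, once; it reports no verdict.
Trained networks look in the newest picture that a camera, given by its name, has taken for a name from the list of things; names that differ only in an ending like _2 or _b are one class to them, and where a whole thing is asked for, a point or a joint stands for the part that bears it (a point fixed in the world has none). Each returns a list of dicts, best first, with "conf" (0 to 1); they miss things now and then, are a little off and sometimes report something else, mostly with a low value. They report only what shows in the picture. A call takes as long as a camera call.
- ctrl.search_frame(label, camera): "extent" ([centre column, centre row, width, height] in pixels, round what is visible of it).
- ctrl.silhouettes(label, camera): "region" (384x512 bool, what is visible of it) and "extent" ([centre column, centre row, width, height] in pixels, round what is visible of it).
- ctrl.mark_of(label, camera): "point" ([column, row] in pixels: a listed point, or the origin of a listed thing).
The state is a dict: "clock": time; "qpos": joint angles; "qd": joint speeds; "tau": joint torques, N m; "eef_pos": TCP position; "tool_rot": TCP orientation; "force": force on the tool from outside, world axes, zero at the start; "torque": the same for the moment, N m; "width": finger opening in mm.
Only numpy, scipy, OpenCV 4.12 (cv2) and the standard library are available. Lean on these libraries where they do the work, as an engineer would, in place of code of your own. Each camera call takes 0.05 s, during which the arm holds its last target.

## Working session

There is one attempt and no reset: what is moved stays moved. The work goes in short steps, Python scripts to look and compute and a tool call to move; the robot and the scene stay as the last step left them, time stands still between calls to the robot, and variables do not carry over. Pictures are saved under pics/ and viewed, and the job is handed in when it is done.

Besides the shell and the picture viewer there is one more tool, called by a JSON object that holds its "api" and its "payload". servo_tool: Moves the arm, as the interface text tells. Its arguments: {"type":"object","properties":{"rows":{"type":"array"}},"required":["rows"]}

```bash
mkdir -p pics; cat > h.py <<'E'
from cell import ctrl
import numpy as np, cv2
from scipy.spatial.transform import Rotation as Rn
def save(name,fn):
    im=ctrl.get_image(name); cv2.imwrite('pics/'+fn,im[:,:,::-1]); return im
def cam(name):
    c=ctrl.camera_info(name); f=192/np.tan(np.radians(c['fovy'])/2)
    return f,c['cx'],c['cy'],np.array(c['R']),np.array(c['t'])
def proj(name,X):
    f,cx,cy,R,t=cam(name); p=np.atleast_2d(X)@R.T+t
    return np.c_[f*p[:,0]/p[:,2]+cx,f*p[:,1]/p[:,2]+cy]
def onz(name,px,z):
    f,cx,cy,R,t=cam(name); d=R.T@np.array([(px[0]-cx)/f,(px[1]-cy)/f,1]); o=-R.T@t
    return o+d*(z-o[2])/d[2]
E
python3 - <<'E'
from h import *
s=ctrl.read_state(); print(s)
for n in ['scene','side','wrist']:
    save(n,n+'0.png'); print(n,ctrl.camera_info(n))
    if n=='wrist': continue
    for l in ['brace_pivot','brace_tip','leaf_hinge','leaf_edge','riser','screw_tin','tape_measure','sanding_block']:
        r=ctrl.mark_of(l,n); print(n,l,[(np.round(q['point']),round(q['conf'],2)) for q in r[:2]])
print(ctrl.read_state()['clock'])
E
```

```text
{'clock': 0.0, 'qpos': array([-1.21079823,  0.62934083,  0.03842554,  1.51839663, -0.02701003,
        0.99629008, -0.02000206]), 'qd': array([ 0.00072284,  0.00151276,  0.00014448, -0.00173158,  0.00197211,
       -0.00116425, -0.00063023]), 'tau': array([-3.11073682e-04, -5.63409770e+01,  1.22566290e+00, -1.93453288e+01,
        1.09278582e-02,  1.05569747e-02,  1.70666532e-06]), 'eef_pos': array([268.18026061, 591.39675906, 230.38306258]), 'tool_rot': array([-3.13763524,  1.5688788 , -1.99263189]), 'force': array([ 0.01390847, -0.92019239, -0.07301843]), 'torque': array([0.01694034, 0.04987577, 0.02614844]), 'width': 85.48136636514668}
scene {'fovy': 45.644768575095945, 'cx': 252.87897219234688, 'cy': 193.5765514196681, 'R': array([[ 0.50794985, -0.86128745, -0.01307187],
       [-0.65303269, -0.37514543, -0.65788616],
       [ 0.56172525,  0.34270953, -0.75300393]]), 't': array([-290.17935972,  402.71653023,  749.10056269])}
scene brace_pivot [(array([254., 185.]), 0.88), (array([256., 201.]), 0.17)]
scene brace_tip [(array([224., 216.]), 0.87), (array([258., 202.]), 0.37)]
scene
[... 651 characters left out ...]
 brace_tip [(array([224., 205.]), 0.52), (array([270., 254.]), 0.19)]
side leaf_hinge [(array([257., 206.]), 0.61)]
side leaf_edge [(array([286., 198.]), 0.88), (array([226., 206.]), 0.75)]
side riser [(array([270., 251.]), 0.94)]
side screw_tin [(array([235., 185.]), 0.73)]
side tape_measure [(array([190., 212.]), 0.71), (array([264., 160.]), 0.37)]
side sanding_block [(array([262., 162.]), 0.82)]
wrist {'fovy': 58.22344554964925, 'cx': 258.7757628956601, 'cy': 186.6857364882973, 'R': array([[ 0.41452558,  0.91003696,  0.00112883],
       [ 0.86486951, -0.39433695,  0.31064303],
       [ 0.28314178, -0.12779319, -0.95052598]]), 't': array([-650.36465316,  -39.74192312,  379.01414184])}
0.95
```

```bash
python3 - <<'E'
import cv2
for n in ['scene','side']:
    im=cv2.imread(f'pics/{n}0.png'); c=im[90:330,130:400]
    cv2.imwrite(f'pics/{n}0z.png',cv2.resize(c,None,fx=2.4,fy=2.4,interpolation=cv2.INTER_CUBIC))
E
```

```text
(no output)
```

View pics/scene0.png

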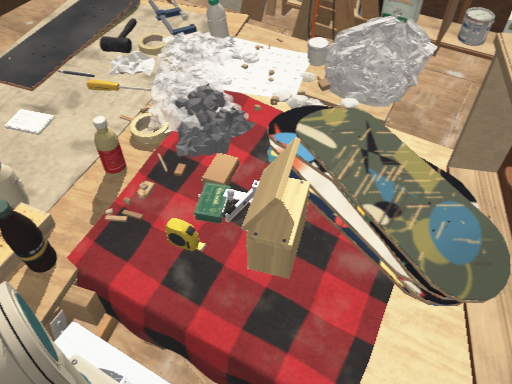

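View pics/side0.png

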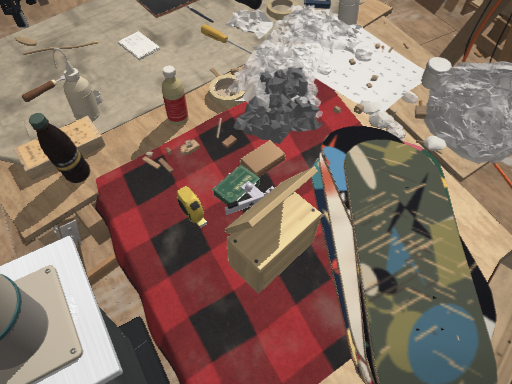

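```bash
python3 - <<'E'
from h import *
from scipy.optimize import least_squares
def tri(a,b):
    A=[];bb=[]
    for n,p in (('scene',a),('side',b)):
        f,cx,cy,R,t=cam(n); u=(p[0]-cx)/f; v=(p[1]-cy)/f
        A+=[R[0]-u*R[2],R[1]-v*R[2]]; bb+=[u*t[2]-t[0],v*t[2]-t[1]]
    x,r,_,_=np.linalg.lstsq(np.array(A),np.array(bb),rcond=None); return x,r
P={'brace_pivot':((254,185),(267,193)),'brace_tip':((224,216),(224,205)),'leaf_hinge':((257,200),(257,206)),'leaf_edge':((286,173),(286,198)),'riser':((278,240),(270,251)),'screw_tin':((214,205),(235,185)),'tape':((185,243),(190,212)),'sand':((223,178),(262,162))}
for k,v in P.items(): print(k,np.round(tri(*v)[0]),tri(*v)[1])
for n,p in (('scene',(254,185)),('side',(267,193)),('scene',(224,216)),('side',(224,205))): print(n,onz(n,p,104))
E
```

```text
brace_pivot [541. -24. 114.] [4.73829216]
brace_tip [457.   2.  91.] [18.79729883]
leaf_hinge [503. -50. 125.] [11.95820031]
leaf_edge [ 530. -100.  203.] [0.37518721]
riser [ 508. -100.   13.] [3.13061617]
screw_tin [523.  80.  14.] [60.89342305]
tape [403.  74.   7.] [3.67233913]
sand [621. 120.  -6.] [65.64281279]
scene [549.74163098 -17.05608628 104.        ]
side [544.23802358 -19.61341384 104.        ]
scene [446.94294738  -7.34253076 104.        ]
side [454.41335547  -1.74846324 104.        ]
```

View pics/scene0z.png

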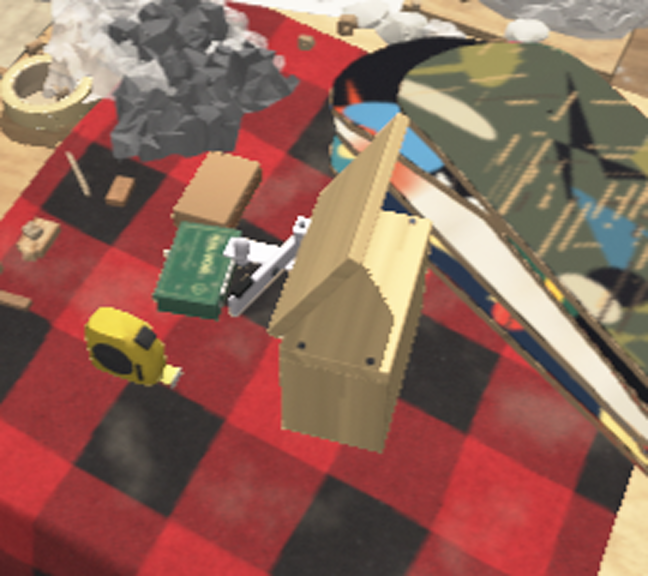

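View pics/side0z.png

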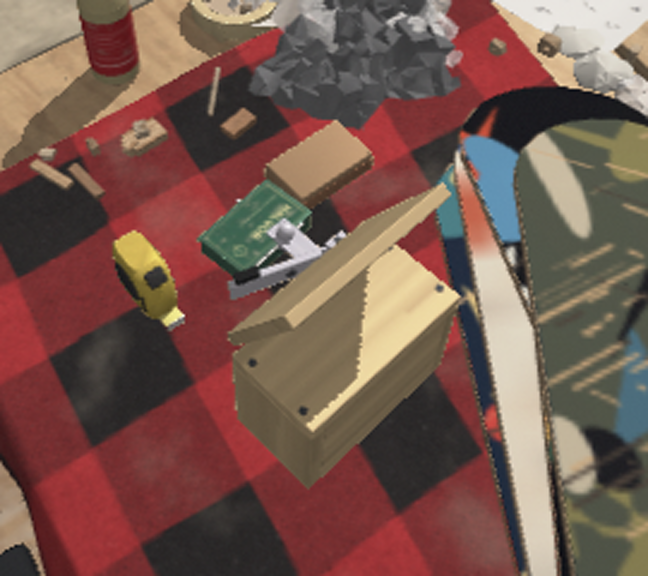

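View pics/wrist0.png

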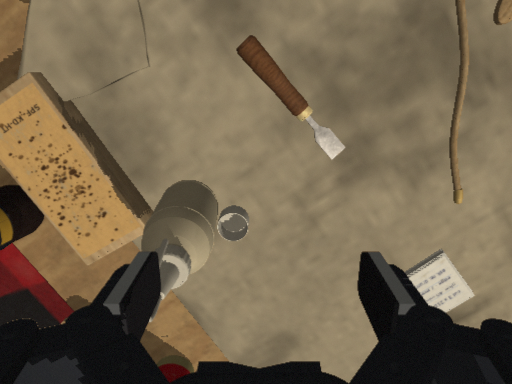

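```bash
cat >> h.py <<'E'
from scipy.optimize import least_squares
def Rz(a): return np.array([[np.cos(a),-np.sin(a),0],[np.sin(a),np.cos(a),0],[0,0,1]])
def loc(k,leaf,br):
    return {'brace_pivot':[-67,58,104],'brace_tip':[-67-100*np.sin(br),58-100*np.cos(br),104],'leaf_hinge':[-48,0,120],
     'leaf_edge':[-48-133*np.cos(leaf),0,120+133*np.sin(leaf)],'riser':[0,0,0]}[k]
def world(k,p): return Rz(p[2])@np.array(loc(k,p[3],p[4]))+[p[0],p[1],0]
def fit(obs,p0):
    def r(p): return np.concatenate([proj(c,world(k,p))[0]-px for c,k,px in obs])
    s=least_squares(r,p0,loss='soft_l1',f_scale=3); return s.x,r(s.x).reshape(-1,2)
E
python3 - <<'E'
from h import *
o=[('scene','brace_pivot',(254,185)),('side','brace_pivot',(267,193)),('scene','brace_tip',(224,216)),('side','brace_tip',(224,205)),
('scene','leaf_hinge',(257,200)),('side','leaf_hinge',(257,206)),('scene','leaf_edge',(286,173)),('side','leaf_edge',(286,198)),('scene','riser',(278,240)),('side','riser',(270,251))]
for yaw in (-2,-1,0,1,2,3):
    p,r=fit(o,[510,-90,yaw,2,.3]); print(p,abs(r).sum())
E
```

```text
[ 5.11052923e+02 -9.53895441e+01 -1.32944481e+00  2.10422034e+00
  3.64946356e-01] 31.075396908523288
[ 5.11052920e+02 -9.53895394e+01 -1.32944491e+00  2.10422043e+00
  3.64946257e-01] 31.07539245486626
[511.05292126 -95.38954153 -13.89581548   2.10422039  -5.91823901] 31.075394665861012Traceback (most recent call last):
  File "<stdin>", line 5, in <module>
  File "h.py", line 23, in fit
    s=least_squares(r,p0,loss='soft_l1',f_scale=3); return s.x,r(s.x).reshape(-1,2)
    return func(*args, **kwargs)
    result = trf(vector_fun.fun, vector_fun.jac, x0, f0, J0, lb, ub, ftol, xtol,
                 gtol, max_nfev, x_scale, loss_function, tr_solver,
                 tr_options.copy(), verbose, callback=callback_wrapped)
    return trf_no_bounds(
        fun, jac, x0, f0, J0, ftol, xtol, gtol, max_nfev, x_scale,
        loss_function, tr_solver, tr_options, verbose, callback=callback)
    J = jac(x)
    self._update_jac()
    ~~~~~~~~~~~~~~~~^^
    self.J = self.jac_wrapped(xp_copy(self.x), f0=self.f)
             ~~~~~~~~~~~~~~~~^^^^^^^^^^^^^^^^^^^^^^^^^^^^
    J, dct = approx_deriva
[... 574 characters left out ...]
elf.fun(x, *self.args, **self.kwargs))
                      ~~~~~~~~^^^^^^^^^^^^^^^^^^^^^^^^^^^^^^
    return np.atleast_1d(self.fun(x))
                         ~~~~~~~~^^^
    return self.f(x, *self.args, **self.kwargs)
           ~~~~~~^^^^^^^^^^^^^^^^^^^^^^^^^^^^^^
  File "h.py", line 22, in r
    def r(p): return np.concatenate([proj(c,world(k,p))[0]-px for c,k,px in obs])
                                     ~~~~^^^^^^^^^^^^^^
  File "h.py", line 10, in proj
    f,cx,cy,R,t=cam(name); p=np.atleast_2d(X)@R.T+t
                ~~~^^^^^^
  File "h.py", line 7, in cam
    c=ctrl.camera_info(name); f=192/np.tan(np.radians(c['fovy'])/2)
ValueError: time passes only in moves, steps and waits
```

```bash
cat >> h.py <<'E'
CI={}
def cam(name):
    if name not in CI or name=='wrist':
        c=ctrl.camera_info(name); f=192/np.tan(np.radians(c['fovy'])/2)
        CI[name]=(f,c['cx'],c['cy'],np.array(c['R']),np.array(c['t']))
    return CI[name]
_w0=world
def world(k,p):
    if isinstance(k,str): return _w0(k,p)
    return Rz(p[2])@np.array(k,float)+[p[0],p[1],0]
def overlay(im,name,p,fn,crop=None,fx=2.4):
    im=im[:,:,::-1].copy()
    if crop: x0,y0,x1,y1=crop
    else: x0,y0,x1,y1=0,0,512,384
    im=cv2.resize(im[y0:y1,x0:x1],None,fx=fx,fy=fx,interpolation=cv2.INTER_CUBIC)
    def L(a,b,col):
        q=(proj(name,np.array([world(a,p),world(b,p)]))-[x0,y0])*fx
        cv2.line(im,tuple(int(v) for v in q[0]),tuple(int(v) for v in q[1]),col,1)
    def box(c,col):
        for i in range(8):
            for j in (1,2,4):
                if not i&j: L(c[i],c[i|j],col)
    box([(sx*45,sy*85,z) for sx in(-1,1) for sy in(-1,1) for z in(0,120)],(255,0,0))
    cl,sl=np.cos(p[3]),np.sin(p[3]); 
    box([(-48-r*cl-n*sl,y,120+r*sl-n*cl) for r in (0,133) for y in(-80,80) for n in (0,12)],(0,255,255))
    cb,sb=np.cos(p[4]),np.sin(p[4])
    box([(-67-r*sb+n*cb,58-r*cb-n*sb,z) for r in (0,100) for n in (-4,4) for z in (79,101)],(255,0,255))
    cv2.imwrite('pics/'+fn,im)
E
cat > obs0.py <<'E'
from h import *
o=[('scene','brace_pivot',(254,185)),('side','brace_pivot',(267,193)),('scene','brace_tip',(224,216)),('side','brace_tip',(224,205)),
('scene','leaf_hinge',(257,200)),('side','leaf_hinge',(257,206)),('scene','leaf_edge',(286,173)),('side','leaf_edge',(286,198)),('scene','riser',(278,240)),('side','riser',(270,251))]
z=lambda a,b:(130+a/2.4,90+b/2.4)
for k,s,d in [((-45,-85,0),(285,428),(237,410)),((45,-85,0),(383,450),(310,487)),((45,-85,120),(387,378),(310,432)),((45,85,120),(432,220),(460,297))]:
    o+=[('scene',k,z(*s)),('side',k,z(*d))]
E
python3 - <<'E'
from obs0 import *
p,r=fit(o,[511,-95,-1.33,2.1,.36]); print(p.round(3)); print(np.c_[r].round(1).tolist())
for n in ('scene','side'): overlay(cv2.imread(f'pics/{n}0.png')[:,:,::-1],n,p,f'ov_{n}.png',(130,90,400,330))
E
```

```text
[ 5.12316e+02 -9.71150e+01 -1.31800e+00  2.09000e+00  3.90000e-01]
[[0.7, -0.5], [2.6, -2.2], [0.2, -2.6], [-0.2, 1.2], [-1.2, 1.5], [-0.7, 3.3], [4.5, -5.3], [-0.1, -0.8], [-0.7, 1.1], [1.0, 1.3], [-2.1, 0.1], [-1.2, 3.2], [-1.1, 1.0], [-1.4, 0.8], [0.2, -2.3], [0.2, -0.1], [-0.5, -1.0], [-0.4, -1.2]]
```

View pics/ov_scene.png

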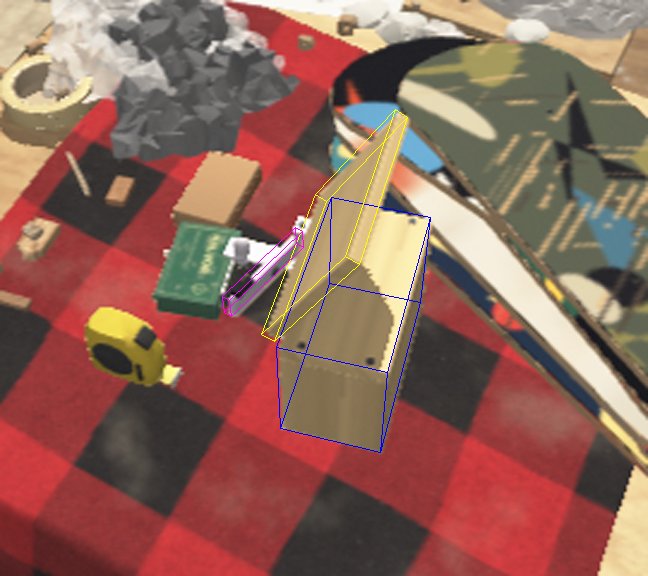

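View pics/ov_side.png

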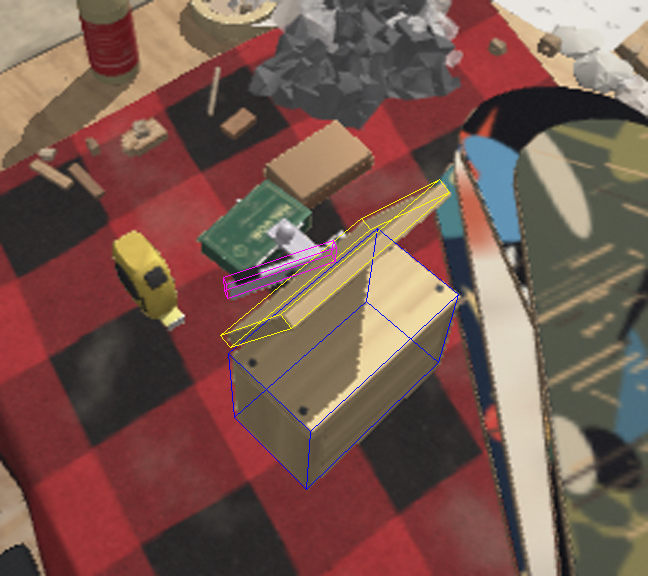

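```bash
cat >> h.py <<'E'
P=[512.3,-97.1,-1.318,2.09,.39]
def bpt(b,r,z=80,p=P): return world((-67-r*np.sin(b),58-r*np.cos(b),z),p)
def tool():
    s=ctrl.read_state(); return s,np.array(s['eef_pos']),Rn.from_euler('xyz',s['tool_rot']).as_matrix()
def delta(tgt,az=None):
    "tool-frame shift units to world tgt, and wx units to bring jaw axis to heading az (mod pi); tool assumed to point down"
    s,x,R=tool(); d=R.T@(np.array(tgt)-x)/750
    h=np.arctan2(R[1,2],R[0,2]); out=[d.round(4),'jaw',round(h,3),'xax',R[:,0].round(3)]
    if az is not None:
        e=(az-h+np.pi/2)%np.pi-np.pi/2; out+=['wx(units of 6deg)',round(-np.degrees(e)/6,2)]
    return out
E
python3 - <<'E'
from obs0 import *
s,x,R=tool(); print(R.round(3).tolist())
for b in (.39,.6,.8,1,1.2,1.4,1.57): print(b,bpt(b,82).round(), 'normal',round((P[2]-b+np.pi)%np.pi,3))
print('edge',world('leaf_edge',P),'hinge',world('leaf_hinge',P))
tgt=bpt(.39,82,180); print(tgt,delta(tgt,P[2]-.39))
z=lambda a,b:(130+a/2.4,90+b/2.4)
def tri(a,b):
    A=[];bb=[]
    for n,q in (('scene',a),('side',b)):
        f,cx,cy,R,t=cam(n); u=(q[0]-cx)/f; v=(q[1]-cy)/f
        A+=[R[0]-u*R[2],R[1]-v*R[2]]; bb+=[u*t[2]-t[0],v*t[2]-t[1]]
    X,r,_,_=np.linalg.lstsq(np.array(A),np.array(bb),rcond=None); return X.round(),r
print(tri(z(345,120),z(460,150)))
for c in [(45,0,0)]: pass
print('behind',world((50,0,215),P),world((92,0,290),P))
E
```

```text
[[-0.0, -0.911, 0.413], [0.0, 0.413, 0.911], [-1.0, 0.0, 0.0]]
0.39 [470.  -7.  80.] normal 1.434
0.6 [475.  10.  80.] normal 1.224
0.8 [482.  25.  80.] normal 1.024
1 [492.  38.  80.] normal 0.824
1.2 [504.  49.  80.] normal 0.624
1.4 [518.  57.  80.] normal 0.424
1.57 [531.  62.  80.] normal 0.254
edge [ 516.80030349 -114.52124651  235.4725396 ] hinge [500.29460556 -50.62559302 120.        ]
[470.4696541   -6.50751968 180.        ] [array([ 0.0684, -0.5749, -0.6155]), 'jaw', np.float64(1.145), 'xax', array([-0.,  0., -1.]), 'wx(units of 6deg)', np.float64(-2.76)]
(array([719.,  27.,  79.]), array([0.04490406]))
behind [ 524.80561921 -145.51084061  215.        ] [ 535.31033935 -186.17594671  290.        ]
```

{"api": "servo_tool", "payload": {"rows": [{"dx": 0,"dy": -0.055,"dz": -0.058,"fingers": 0.62},{"dx": 0,"dy": -0.055,"dz": -0.058,"fingers": 0.62},{"dx": 0,"dy": -0.055,"dz": -0.058,"fingers": 0.62},{"dx": 0,"dy": -0.055,"dz": -0.058,"fingers": 0.62},{"dx": 0,"dy": -0.055,"dz": -0.058,"fingers": 0.62}]}}

```text
schema error: expected keys dx, dy, dz, wx, wy, wz, fingers
```

{"api": "servo_tool", "payload": {"rows": [{"dx": 0,"dy": -0.055,"dz": -0.058,"fingers": 0.62},{"dx": 0,"dy": -0.055,"dz": -0.058,"fingers": 0.62},{"dx": 0,"dy": -0.055,"dz": -0.058,"fingers": 0.62},{"wx": -0.9,"fingers": 0.62},{"wx": -0.9,"fingers": 0.62}]}}

```text
schema error: expected keys dx, dy, dz, wx, wy, wz, fingers
```

```bash
python3 - <<'E'
from h import *
s,x,R=tool(); print(s['clock'],x,s['width'],s['force'])
print(delta(bpt(.39,82,150),P[2]-.39))
im=save('wrist','w1.png'); overlay(im,'wrist',P,'w1o.png',fx=1.5)
E
```

```text
0.95 [268.47574333 591.99560337 231.33638122] 85.4915397404322 [ 0.14371598  0.5297716  -0.53851468]
[array([ 0.1084, -0.5749, -0.6155]), 'jaw', np.float64(1.145), 'xax', array([-0.,  0., -1.]), 'wx(units of 6deg)', np.float64(-2.76)]
```

View pics/w1o.png

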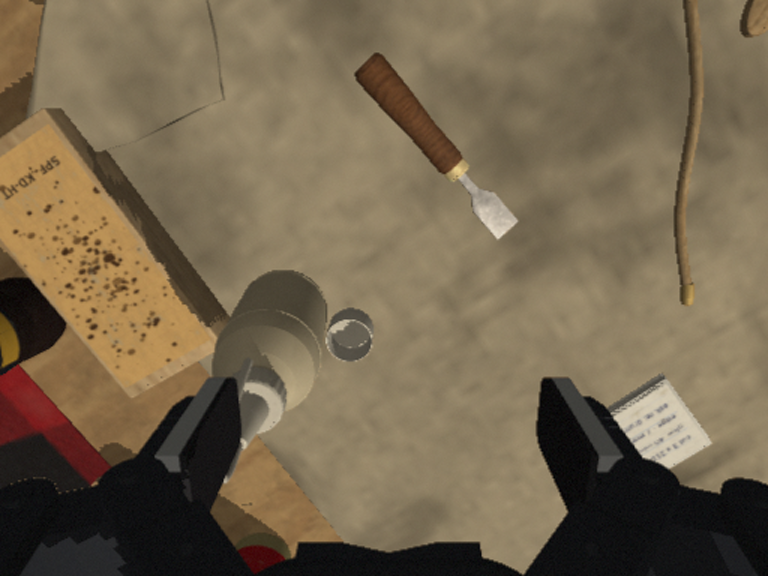

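```bash
cat >> h.py <<'E'
def tri(a,b):
    A=[];bb=[]
    for n,q in (('scene',a),('side',b)):
        f,cx,cy,R,t=cam(n); u=(q[0]-cx)/f; v=(q[1]-cy)/f
        A+=[R[0]-u*R[2],R[1]-v*R[2]]; bb+=[u*t[2]-t[0],v*t[2]-t[1]]
    X,r,_,_=np.linalg.lstsq(np.array(A),np.array(bb),rcond=None); return X.round(),r
E
python3 - <<'E'
from h import *
print('dark bottle top',tri((3,207),(38,120)))
print('red bottle top',tri((99,123),(169,71)))
print('tape',tri((190,243),(193,212)))
E
```

```text
dark bottle top (array([203., 294., 206.]), array([0.01838972]))
red bottle top (array([505., 370., 148.]), array([2.24989495]))
tape (array([408.,  65.,  12.]), array([30.74567789]))
```

{"api": "servo_tool", "payload": {"rows": [{"dx": -0.02,"dy": -0.05,"dz": -0.058,"wx": 0,"wy": 0,"wz": 0,"fingers": 0.62},{"dx": -0.02,"dy": -0.05,"dz": -0.058,"wx": 0,"wy": 0,"wz": 0,"fingers": 0.62},{"dx": 0,"dy": -0.055,"dz": -0.058,"wx": 0,"wy": 0,"wz": 0,"fingers": 0.62},{"dx": 0,"dy": -0.055,"dz": -0.058,"wx": 0,"wy": 0,"wz": 0,"fingers": 0.62},{"dx": 0,"dy": -0.055,"dz": -0.058,"wx": 0,"wy": 0,"wz": 0,"fingers": 0.62}]}}

```text
clock: 1.62
eef_pos: [360.3, 310.1, 261.7]
tool_rot: [-0.498, 1.57, 0.647]
force: [0.3, 1.0, 0.6]
width: 32.4
```

{"api": "servo_tool", "payload": {"rows": [{"dx": 0,"dy": -0.055,"dz": -0.058,"wx": 0,"wy": 0,"wz": 0,"fingers": 0.62},{"dx": 0,"dy": -0.055,"dz": -0.058,"wx": 0,"wy": 0,"wz": 0,"fingers": 0.62},{"dx": 0,"dy": -0.055,"dz": -0.058,"wx": 0,"wy": 0,"wz": 0,"fingers": 0.62},{"dx": 0,"dy": 0,"dz": 0,"wx": -0.9,"wy": 0,"wz": 0,"fingers": 0.62},{"dx": 0,"dy": 0,"dz": 0,"wx": -0.9,"wy": 0,"wz": 0,"fingers": 0.62}]}}

```text
clock: 2.25
eef_pos: [418.8, 140.9, 261.6]
tool_rot: [-0.913, 1.57, 0.421]
force: [0.0, 0.4, 0.5]
width: 32.6
```

```bash
python3 - <<'E'
from h import *
s,x,R=tool(); print(s['clock'],x,s['width'],s['force'],s['qpos'])
print(delta(bpt(.39,82,150),P[2]-.39))
im=save('wrist','w2.png'); overlay(im,'wrist',P,'w2o.png',fx=1.5)
E
```

```text
2.25 [418.82214711 140.89673644 261.5687646 ] 32.57245042408601 [0.03144726 0.4463647  0.52912428] [-0.44689847  0.29237645  0.0757608   2.02937622 -0.02987661  0.82021467
  0.98002582]
[array([ 0.1487, -0.113 , -0.175 ]), 'jaw', np.float64(1.334), 'xax', array([ 0.001,  0.   , -1.   ]), 'wx(units of 6deg)', np.float64(-0.95)]
```

View pics/w2o.png

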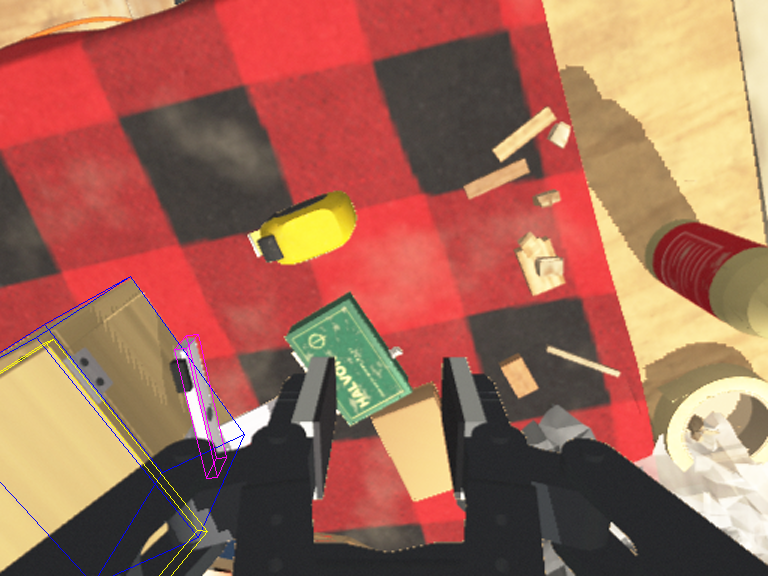

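{"api": "servo_tool", "payload": {"rows": [{"dx": 0.02,"dy": -0.038,"dz": -0.058,"wx": 0,"wy": 0,"wz": 0,"fingers": 0.65},{"dx": 0.02,"dy": -0.038,"dz": -0.058,"wx": 0,"wy": 0,"wz": 0,"fingers": 0.65},{"dx": 0.03,"dy": -0.037,"dz": -0.058,"wx": 0,"wy": 0,"wz": 0,"fingers": 0.65},{"dx": 0.0,"dy": 0,"dz": 0,"wx": -0.95,"wy": 0,"wz": 0,"fingers": 0.65},{"dx": 0.0,"dy": 0,"dz": 0,"wx": 0,"wy": 0,"wz": 0,"fingers": 0.65}]}}

```text
clock: 2.92
eef_pos: [470.2, -5.2, 208.6]
tool_rot: [1.037, 1.57, 2.467]
force: [0.4, -0.3, 0.1]
width: 30.1
```

```bash
python3 - <<'E'
from h import *
s,x,R=tool(); print(s['clock'],x,s['width'],s['force'],s['qpos'])
print(delta(bpt(.39,82,80),P[2]-.39))
im=save('wrist','w3.png'); overlay(im,'wrist',P,'w3o.png',fx=1.5)
im=save('scene','s3.png'); overlay(im,'scene',P,'s3o.png',crop=(180,120,340,260),fx=4)
E
```

```text
2.925 [470.15074597  -5.22276928 208.64252352] 30.058371725758548 [ 0.43578563 -0.26676663  0.08905853] [-0.10698595  0.4089212   0.08039078  2.03002851 -0.04974273  0.70476285
  1.43483549]
[array([ 0.1715, -0.0007, -0.0017]), 'jaw', np.float64(1.43), 'xax', array([-0.,  0., -1.]), 'wx(units of 6deg)', np.float64(-0.03)]
```

View pics/w3o.png

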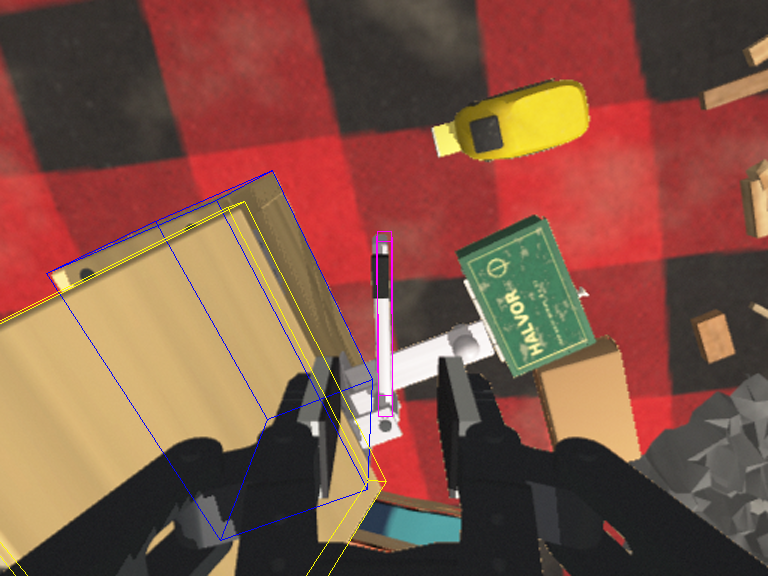

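View pics/s3o.png

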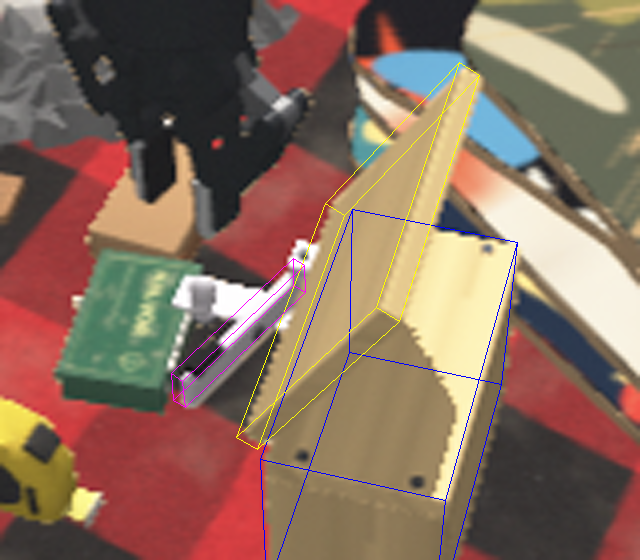

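{"api": "servo_tool", "payload": {"rows": [{"dx": 0.05,"dy": 0,"dz": 0.002,"wx": 0,"wy": 0,"wz": 0,"fingers": 0.65},{"dx": 0.05,"dy": 0,"dz": 0,"wx": 0,"wy": 0,"wz": 0,"fingers": 0.65},{"dx": 0.03,"dy": 0,"dz": 0,"wx": 0,"wy": 0,"wz": 0,"fingers": 0.65},{"dx": 0.02,"dy": 0,"dz": 0,"wx": 0,"wy": 0,"wz": 0,"fingers": 0.65},{"dx": 0.02,"dy": 0,"dz": 0,"wx": 0,"wy": 0,"wz": 0,"fingers": 0.65}]}}

```text
clock: 3.65
eef_pos: [470.5, -1.8, 81.2]
tool_rot: [-0.293, 1.57, 1.14]
force: [-6.1, 17.0, 16.2]
width: 29.9
```

```bash
python3 - <<'E'
from h import *
s,x,R=tool(); print(s['clock'],x,s['width'],s['force'])
im=save('wrist','w4.png'); overlay(im,'wrist',P,'w4o.png',fx=1.5)
# arc plan: tool z steps
x0=x.copy();R0=R.copy()
b=.39;N=12
for b2 in np.linspace(.39,1.60,N+1)[1:]:
    t=bpt(b2,82,x[2]); d=R0.T@(t-x0)/750; w=-(-(b2-b))
    w=np.degrees(b2-b)/6
    R0=R0@Rn.from_rotvec([b2-b,0,0]).as_matrix(); x0=t; b=b2
    print(round(b,2),d.round(4),round(w,2),R0[:,2].round(2))
E
```

```text
3.65 [470.4676522   -1.80582028  81.2289299 ] 29.896978398782412 [-6.11560056 17.04421803 16.16104977]
0.49 [ 0.     -0.0014  0.0048] 0.96 [0.24 0.97 0.  ]
0.59 [ 0.     -0.0006  0.011 ] 0.96 [0.33 0.94 0.  ]
0.69 [ 0.     -0.0006  0.011 ] 0.96 [0.43 0.9  0.  ]
0.79 [ 0.     -0.0006  0.011 ] 0.96 [0.51 0.86 0.  ]
0.89 [ 0.     -0.0006  0.011 ] 0.96 [0.6 0.8 0. ]
1.0 [ 0.     -0.0006  0.011 ] 0.96 [0.68 0.74 0.  ]
1.1 [ 0.     -0.0006  0.011 ] 0.96 [0.75 0.66 0.  ]
1.2 [ 0.     -0.0006  0.011 ] 0.96 [0.81 0.59 0.  ]
1.3 [ 0.     -0.0006  0.011 ] 0.96 [0.86 0.5  0.  ]
1.4 [ 0.     -0.0006  0.011 ] 0.96 [0.91 0.41 0.  ]
1.5 [ 0.     -0.0006  0.011 ] 0.96 [0.95 0.32 0.  ]
1.6 [ 0.     -0.0006  0.011 ] 0.96 [0.98 0.22 0.  ]
```

View pics/w4o.png

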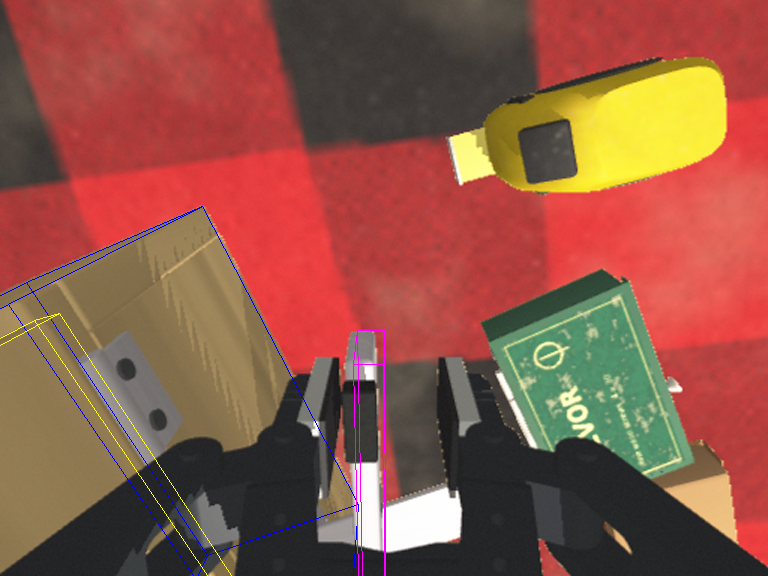

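{"api": "servo_tool", "payload": {"rows": [{"dx": 0,"dy": 0,"dz": 0.01,"wx": 0,"wy": 0,"wz": 0,"fingers": 0.65},{"dx": 0,"dy": 0,"dz": 0.011,"wx": 0.9,"wy": 0,"wz": 0,"fingers": 0.65},{"dx": 0,"dy": -0.001,"dz": 0.011,"wx": 1,"wy": 0,"wz": 0,"fingers": 0.65},{"dx": 0,"dy": -0.001,"dz": 0.011,"wx": 1,"wy": 0,"wz": 0,"fingers": 0.65},{"dx": 0,"dy": -0.001,"dz": 0.011,"wx": 1,"wy": 0,"wz": 0,"fingers": 0.65}]}}

```text
clock: 4.32
eef_pos: [483.6, 35.8, 82.2]
tool_rot: [-0.933, 1.569, 0.088]
force: [0.3, -1.3, -0.8]
width: 30.1
```

```bash
python3 - <<'E'
from h import *
s,x,R=tool(); print(s['clock'],x,s['width'],s['force'],np.arctan2(R[1,2],R[0,2]))
im=save('wrist','w5.png')
q=Rz(-P[2])@(x-[P[0],P[1],0]); print('local',q, 'r',np.hypot(q[0]+67,q[1]-58),'b',np.arctan2(-q[0]-67,58-q[1]))
P2=list(P); P2[4]=np.arctan2(-q[0]-67,58-q[1])-.12; overlay(im,'wrist',P2,'w5o.png',fx=1.5)
E
```

```text
4.325 [483.63747818  35.75494391  82.17040654] 30.080992359790258 [ 0.28773414 -1.25044568 -0.81131574] 1.0213747147092758
local [-135.80124193    5.47713127   82.17040654] r 86.55785713203966 b 0.9187742266897474
```

View pics/w5o.png

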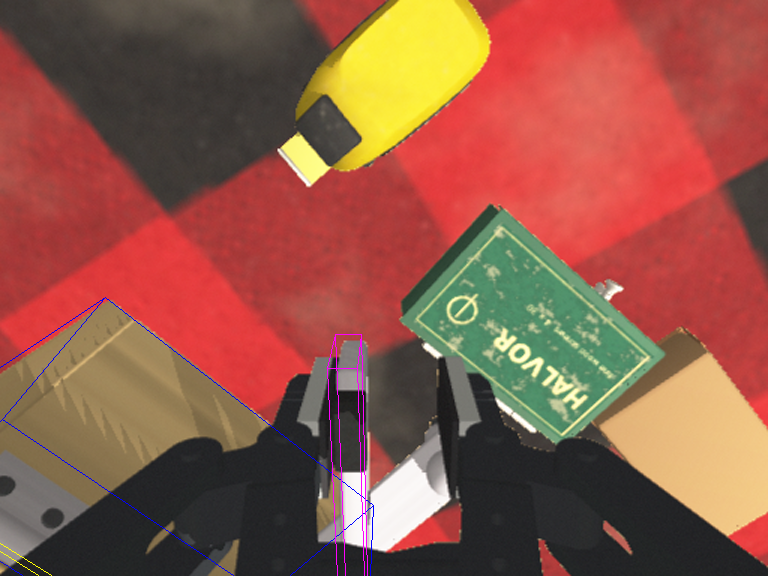

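{"api": "servo_tool", "payload": {"rows": [{"dx": 0,"dy": -0.0015,"dz": 0.012,"wx": 1,"wy": 0,"wz": 0,"fingers": 0.65},{"dx": 0,"dy": -0.0015,"dz": 0.012,"wx": 1,"wy": 0,"wz": 0,"fingers": 0.65},{"dx": 0,"dy": -0.0015,"dz": 0.012,"wx": 1,"wy": 0,"wz": 0,"fingers": 0.65},{"dx": 0,"dy": -0.001,"dz": 0.012,"wx": 1,"wy": 0,"wz": 0,"fingers": 0.65},{"dx": 0,"dy": -0.001,"dz": 0.012,"wx": 1,"wy": 0,"wz": 0,"fingers": 0.65}]}}

```text
clock: 5.0
eef_pos: [515.7, 63.2, 81.8]
tool_rot: [-3.047, 1.568, -2.548]
force: [-4.3, -6.1, 2.3]
width: 29.6
```

```bash
cat > st.py <<'E'
from h import *
import sys
s,x,R=tool(); h=np.arctan2(R[1,2],R[0,2]); print(s['clock'],x.round(1),s['width'].round(1),s['force'].round(1),'bjaw',P[2]+np.pi-h)
n=sys.argv[1]
im=save('wrist',n+'.png')
q=Rz(-P[2])@(x-[P[0],P[1],0]); bb=np.arctan2(-q[0]-67,58-q[1]); print('local',q.round(1), 'r',np.hypot(q[0]+67,q[1]-58),'b',bb)
P2=list(P); P2[4]=float(sys.argv[2]) if len(sys.argv)>2 else bb-.12; 
if len(sys.argv)>3: P2[3]=float(sys.argv[3])
overlay(im,'wrist',P2,n+'o.png',fx=1.5)
E
python3 st.py w6
```

```text
Traceback (most recent call last):
  File "st.py", line 3, in <module>
    s,x,R=tool(); h=np.arctan2(R[1,2],R[0,2]); print(s['clock'],x.round(1),s['width'].round(1),s['force'].round(1),'bjaw',P[2]+np.pi-h)
                                                                           ^^^^^^^^^^^^^^^^
AttributeError: 'float' object has no attribute 'round'
```

```bash
sed -i "s/s\['width'\].round(1)/s['width']/" st.py; python3 st.py w6
```

```text
5.0 [515.7  63.2  81.8] 29.56668254573288 [-4.3 -6.1  2.3] bjaw 1.3244997570114072
local [-154.3   43.4   81.8] r 88.52087173760879 b 1.4051539568963916
```

View pics/w6o.png

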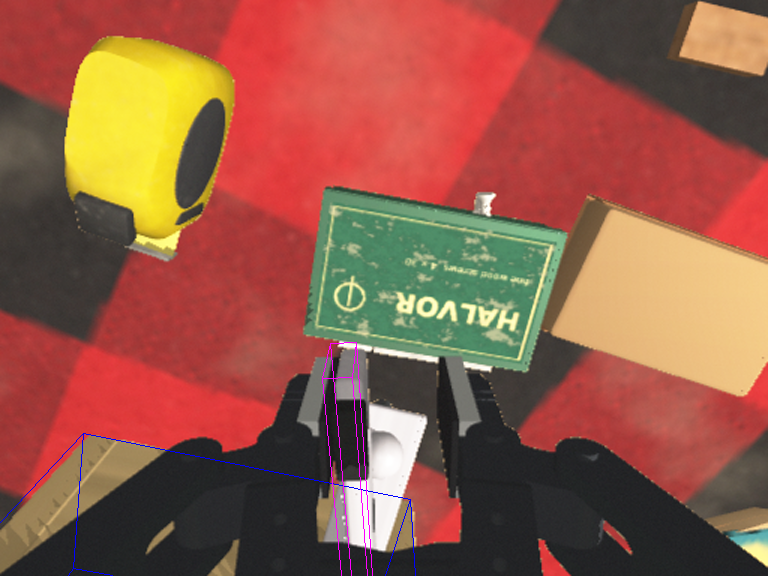

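{"api": "servo_tool", "payload": {"rows": [{"dx": 0,"dy": -0.0015,"dz": 0.012,"wx": 0.8,"wy": 0,"wz": 0,"fingers": 0.65},{"dx": 0,"dy": -0.0015,"dz": 0.012,"wx": 0.8,"wy": 0,"wz": 0,"fingers": 0.65},{"dx": 0,"dy": -0.001,"dz": 0.01,"wx": 0.6,"wy": 0,"wz": 0,"fingers": 0.65},{"dx": 0,"dy": 0,"dz": 0.004,"wx": 0,"wy": 0,"wz": 0,"fingers": 0.65},{"dx": 0,"dy": 0,"dz": 0,"wx": 0,"wy": 0,"wz": 0,"fingers": 0.65}]}}

```text
clock: 5.68
eef_pos: [539.6, 71.6, 81.3]
tool_rot: [2.929, 1.562, -3.082]
force: [-8.8, -3.4, 6.2]
width: 30.2
```

```bash
python3 st.py w7 1.571
```

```text
5.675 [539.6  71.6  81.3] 30.186893682604953 [-8.8 -3.4  6.2] bjaw 1.5515362574655749
local [-156.5   68.7   81.3] r 90.16878455459296 b 1.6892780546447674
```

View pics/w7o.png

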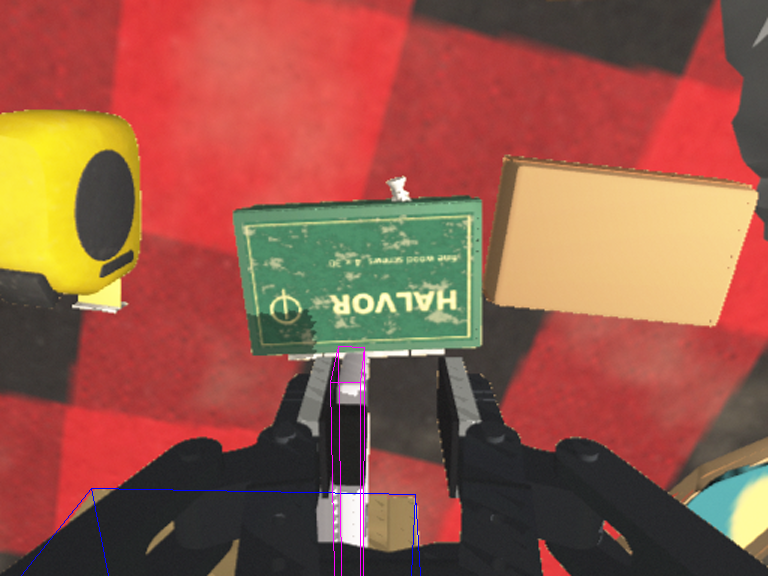

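{"api": "servo_tool", "payload": {"rows": [{"dx": 0,"dy": 0,"dz": 0.007,"wx": 0.2,"wy": 0,"wz": 0,"fingers": 0.65},{"dx": 0,"dy": 0,"dz": 0.007,"wx": 0,"wy": 0,"wz": 0,"fingers": 0.65},{"dx": 0,"dy": 0,"dz": 0,"wx": 0,"wy": 0,"wz": 0,"fingers": 0.65}]}}

```text
clock: 6.1
eef_pos: [540.1, 71.7, 80.3]
tool_rot: [2.958, 1.543, -3.075]
force: [-26.6, -9.3, 19.2]
width: 30.0
```

```bash
python3 st.py w8 1.571
```

```text
6.1 [540.1  71.7  80.3] 29.986298110234 [-26.6  -9.3  19.2] bjaw 1.5740899666432213
local [-156.5   69.1   80.3] r 90.13946320282595 b 1.6944849885805928
```

View pics/w8o.png

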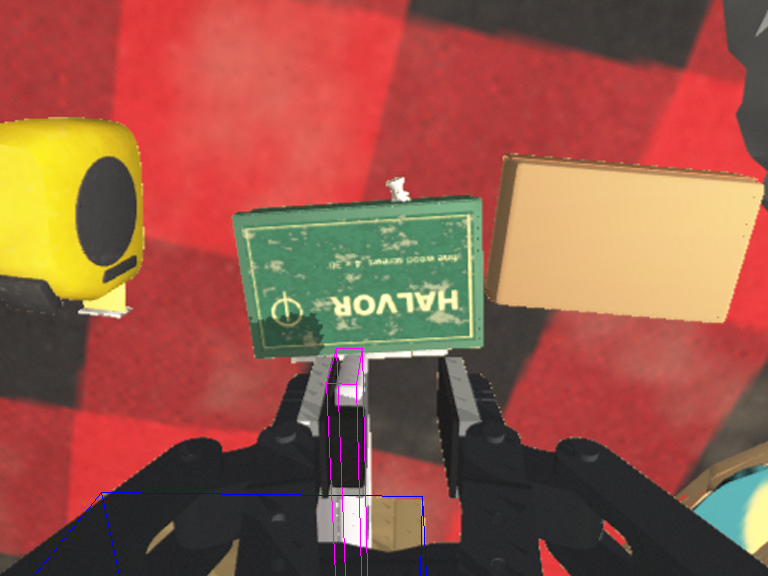

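{"api": "servo_tool", "payload": {"rows": [{"dx": 0,"dy": 0,"dz": -0.012,"wx": 0,"wy": 0,"wz": 0,"fingers": 0.65},{"dx": 0,"dy": 0,"dz": -0.012,"wx": 0,"wy": 0,"wz": 0,"fingers": 0.65},{"dx": -0.05,"dy": 0,"dz": 0,"wx": 0,"wy": 0,"wz": 0,"fingers": 0.65},{"dx": -0.075,"dy": 0,"dz": 0,"wx": 0,"wy": 0,"wz": 0,"fingers": 0.65},{"dx": -0.075,"dy": 0,"dz": 0,"wx": 0,"wy": 0,"wz": 0,"fingers": 1}]}}

```text
clock: 6.78
eef_pos: [537.4, 71.3, 233.4]
tool_rot: [-0.07, 1.569, 0.181]
force: [0.6, 0.8, 0.0]
width: 13.0
```

{"api": "servo_tool", "payload": {"rows": [{"dx": -0.075,"dy": 0,"dz": 0,"wx": 0,"wy": 0,"wz": 0,"fingers": 1},{"dx": 0,"dy": 0,"dz": 0,"wx": 0,"wy": 0,"wz": 0,"fingers": 1}]}}

```text
clock: 7.02
eef_pos: [540.4, 71.1, 292.5]
tool_rot: [-0.036, 1.559, 0.216]
force: [-0.3, -0.1, -0.7]
width: 0.2
```

```bash
python3 st.py w9 1.571; python3 - <<'E'
from h import *
P2=list(P);P2[4]=1.571
im=save('scene','s9.png'); overlay(im,'scene',P2,'s9o.png',crop=(180,120,340,260),fx=4)
im=save('side','d9.png'); overlay(im,'side',P2,'d9o.png',crop=(180,120,340,260),fx=4)
E
```

```text
7.025 [540.4  71.1 292.5] 0.16462614095883152 [-0.3 -0.1 -0.7] bjaw 1.5718731475372616
local [-155.8   69.3  292.5] r 89.55789618173446 b 1.6969378777250692
```

View pics/w9o.png

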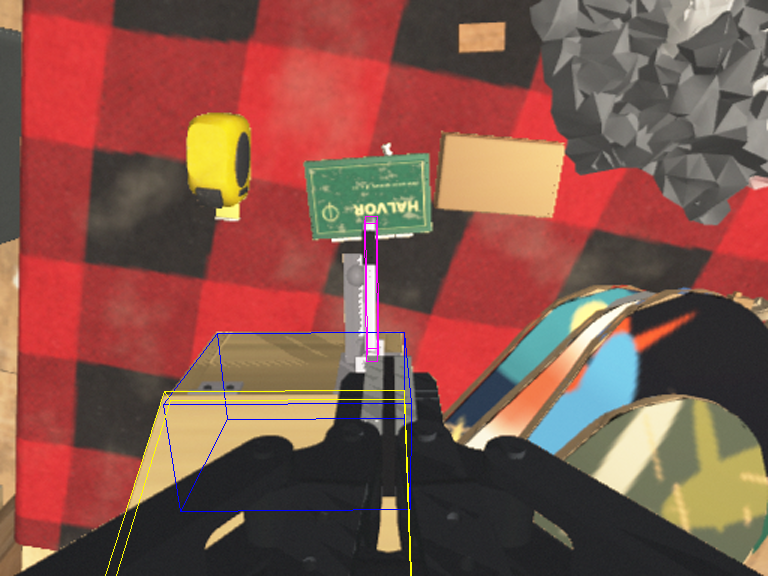

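View pics/s9o.png

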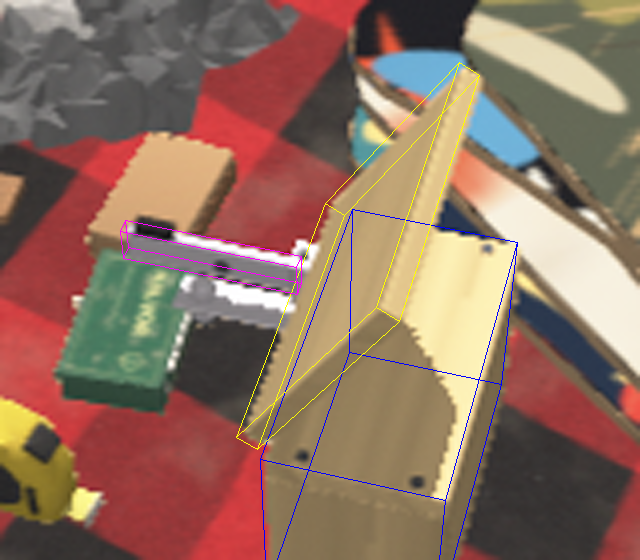

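View pics/d9o.png

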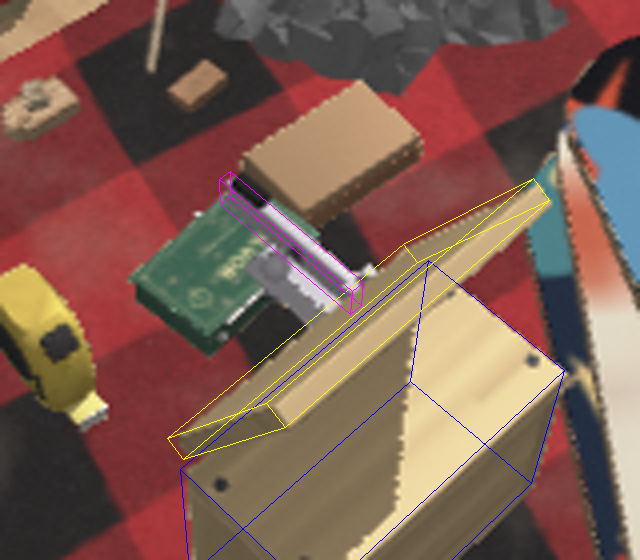

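{"api": "servo_tool", "payload": {"rows": [{"dx": 0,"dy": -0.056,"dz": -0.016,"wx": 0,"wy": 0,"wz": 0,"fingers": 1},{"dx": 0,"dy": -0.056,"dz": -0.016,"wx": 0,"wy": 0,"wz": 0,"fingers": 1},{"dx": 0,"dy": -0.056,"dz": -0.016,"wx": 0,"wy": 0,"wz": 0,"fingers": 1},{"dx": 0,"dy": -0.056,"dz": -0.016,"wx": 0,"wy": 0,"wz": 0,"fingers": 1},{"dx": 0,"dy": -0.056,"dz": -0.015,"wx": 0,"wy": 0,"wz": 0,"fingers": 1}]}}

```text
clock: 7.8
eef_pos: [530.5, -148.3, 285.7]
tool_rot: [2.662, 1.568, 2.912]
force: [1.0, -0.5, -0.8]
width: -0.2
```

```bash
python3 st.py w10 1.571; python3 - <<'E'
from h import *
P2=list(P);P2[4]=1.571
s,x,R=tool(); print(s['qpos'].round(2),R.round(3).tolist())
im=save('scene','s10.png'); overlay(im,'scene',P2,'s10o.png',crop=(180,80,380,260),fx=3.2)
im=save('side','d10.png'); overlay(im,'side',P2,'d10o.png',crop=(180,80,380,260),fx=3.2)
E
```

```text
7.8 [ 530.5 -148.3  285.7] -0.20574708792071505 [ 1.  -0.5 -0.8] bjaw 1.5733780519299794
local [ 54.1   4.8 285.7] r 132.29463892767092 b -1.1573545886045737
[-0.18  0.49  0.62  1.73 -0.32  1.02  0.8 ] [[-0.002, -0.24, 0.971], [-0.006, 0.971, 0.24], [-1.0, -0.005, -0.003]]
```

View pics/s10o.png

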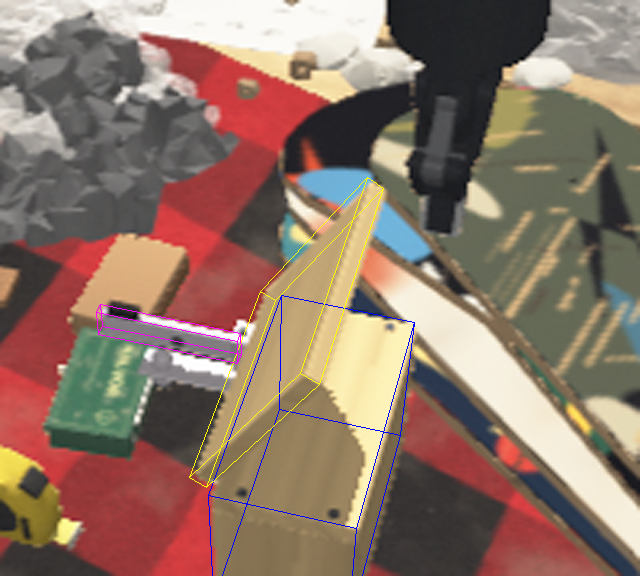

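View pics/d10o.png

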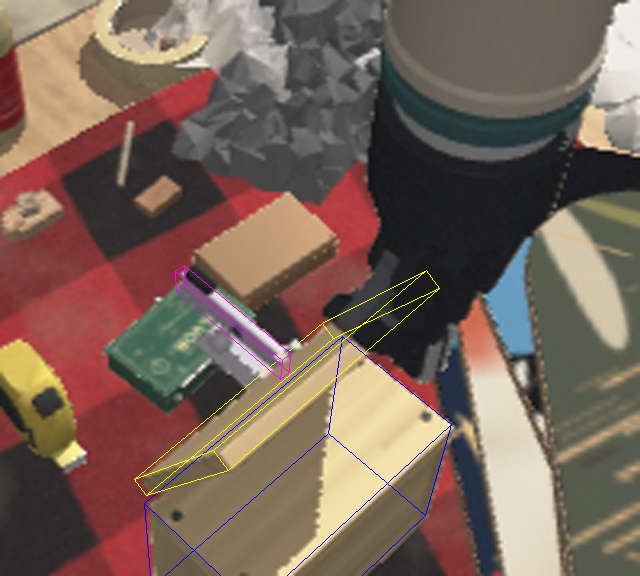

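{"api": "servo_tool", "payload": {"rows": [{"dx": 0.045,"dy": 0,"dz": 0,"wx": 0,"wy": 0,"wz": 0,"fingers": 1},{"dx": 0.045,"dy": 0,"dz": 0,"wx": 0,"wy": 0,"wz": 0,"fingers": 1},{"dx": 0.0,"dy": 0.015,"dz": 0,"wx": 0,"wy": 0,"wz": 0,"fingers": 1},{"dx": 0,"dy": 0.015,"dz": 0,"wx": 0,"wy": 0,"wz": 0,"fingers": 1},{"dx": -0.002,"dy": 0.012,"dz": 0,"wx": 0,"wy": 0,"wz": 0,"fingers": 1}]}}

```text
clock: 8.57
eef_pos: [524.6, -117.3, 223.2]
tool_rot: [-0.822, 1.567, -0.571]
force: [1.2, -4.8, 2.1]
width: -0.1
```

{"api": "servo_tool", "payload": {"rows": [{"dx": -0.005,"dy": 0.012,"dz": 0,"wx": 0,"wy": 0,"wz": 0,"fingers": 1},{"dx": -0.005,"dy": 0.012,"dz": 0,"wx": 0,"wy": 0,"wz": 0,"fingers": 1}]}}

```text
clock: 8.82
eef_pos: [519.8, -99.2, 230.2]
tool_rot: [-0.346, 1.568, -0.097]
force: [1.3, -2.8, 0.7]
width: -0.1
```

```bash
cat > lf.py <<'E'
from h import *
import sys
n=sys.argv[1]
s,x,R=tool(); q=Rz(-P[2])@(x-[P[0],P[1],0]); print(s['clock'],'local',q.round(1),s['force'].round(1))
lead=q+[-11,0,0]; th=np.arctan2(lead[2]-120,-48-lead[0])
print('theta by tip',th,'r',np.hypot(lead[2]-120,lead[0]+48))
P2=list(P);P2[4]=1.571;P2[3]=float(sys.argv[2]) if len(sys.argv)>2 else th
for c,k in (('scene','s'),('side','d')):
    im=save(c,k+n+'.png'); overlay(im,c,P2,k+n+'o.png',crop=(180,80,380,260),fx=2.4)
a=cv2.imread('pics/s'+n+'o.png')[:,:400];b=cv2.imread('pics/d'+n+'o.png')[:,:400]
cv2.imwrite('pics/b'+n+'.png',np.hstack([a,b])[:, :800])
E
python3 lf.py 11
```

```text
8.825 local [  3.9   6.8 230.2] [ 1.3 -2.8  0.7]
theta by tip 1.926029796634469 r 117.56724209411695
```

View pics/b11.png

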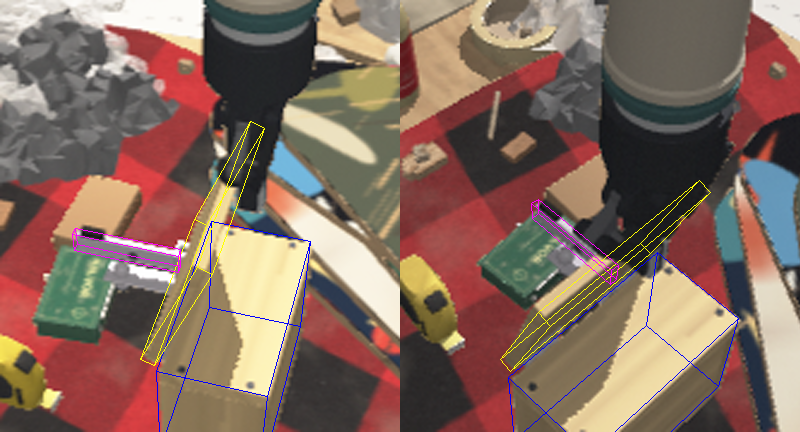

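{"api": "servo_tool", "payload": {"rows": [{"dx": -0.003,"dy": 0.014,"dz": 0,"wx": 0,"wy": 0,"wz": 0,"fingers": 1},{"dx": -0.003,"dy": 0.014,"dz": 0,"wx": 0,"wy": 0,"wz": 0,"fingers": 1},{"dx": -0.002,"dy": 0.014,"dz": 0,"wx": 0,"wy": 0,"wz": 0,"fingers": 1},{"dx": -0.001,"dy": 0.013,"dz": 0,"wx": 0,"wy": 0,"wz": 0,"fingers": 1},{"dx": 0.0,"dy": 0.013,"dz": 0,"wx": 0,"wy": 0,"wz": 0,"fingers": 1}]}}

```text
clock: 9.55
eef_pos: [505.9, -49.4, 235.5]
tool_rot: [2.894, 1.57, -3.139]
force: [-1.2, -2.7, -1.7]
width: 0.1
```

```bash
python3 lf.py 12
```

```text
9.55 local [-47.8   5.8 235.5] [-1.2 -2.7 -1.7]
theta by tip 1.4777540694498836 r 116.05112273169004
```

View pics/b12.png

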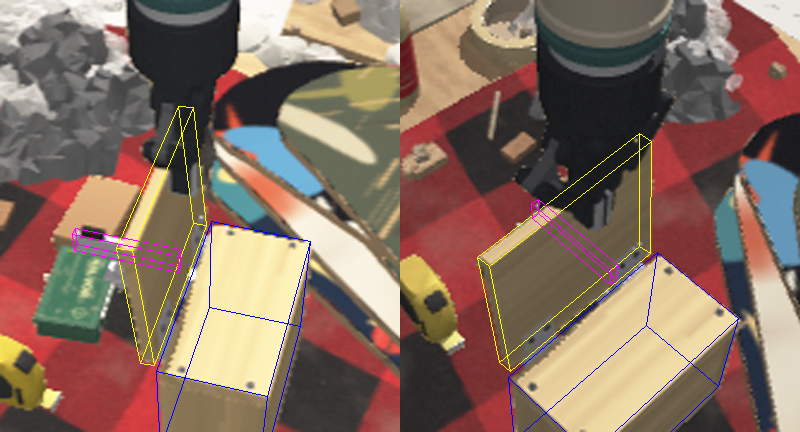

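{"api": "servo_tool", "payload": {"rows": [{"dx": 0.003,"dy": 0.0175,"dz": 0,"wx": 0,"wy": 0,"wz": 0,"fingers": 1},{"dx": 0.005,"dy": 0.018,"dz": 0,"wx": 0,"wy": 0,"wz": 0,"fingers": 1},{"dx": 0.007,"dy": 0.017,"dz": 0,"wx": 0,"wy": 0,"wz": 0,"fingers": 1},{"dx": 0.009,"dy": 0.0165,"dz": 0,"wx": 0,"wy": 0,"wz": 0,"fingers": 1},{"dx": 0.011,"dy": 0.015,"dz": 0,"wx": 0,"wy": 0,"wz": 0,"fingers": 1}]}}

```text
clock: 10.28
eef_pos: [490.8, 12.2, 209.0]
tool_rot: [1.398, 1.57, 1.648]
force: [0.7, 0.5, 0.8]
width: 0.0
```

```bash
python3 lf.py 13
```

```text
10.275 local [-111.2    6.5  209. ] [0.7 0.5 0.8]
theta by tip 0.8760310974466035 r 115.86403656575843
```

View pics/b13.png

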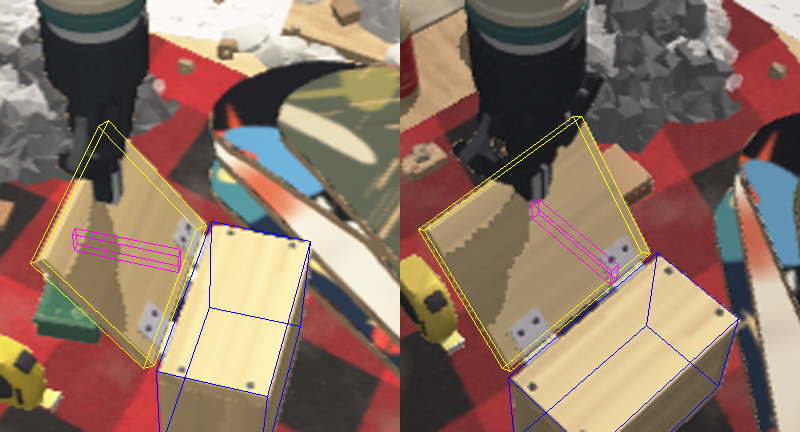

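{"api": "servo_tool", "payload": {"rows": [{"dx": 0.012,"dy": 0.013,"dz": 0,"wx": 0,"wy": 0,"wz": 0,"fingers": 1},{"dx": 0.014,"dy": 0.012,"dz": 0,"wx": 0,"wy": 0,"wz": 0,"fingers": 1},{"dx": 0.0155,"dy": 0.0105,"dz": 0,"wx": 0,"wy": 0,"wz": 0,"fingers": 1},{"dx": 0.015,"dy": 0.0075,"dz": 0,"wx": 0,"wy": 0,"wz": 0,"fingers": 1},{"dx": 0.016,"dy": 0.006,"dz": 0,"wx": 0,"wy": 0,"wz": 0,"fingers": 1}]}}

```text
clock: 11.0
eef_pos: [481.6, 47.1, 154.3]
tool_rot: [2.436, 1.57, 2.686]
force: [0.7, 0.3, 0.9]
width: -0.1
```

```bash
python3 lf.py 14
```

```text
11.0 local [-147.3    6.4  154.3] [0.7 0.3 0.9]
theta by tip 0.3013397744287654 r 115.47505623035397
```

View pics/b14.png

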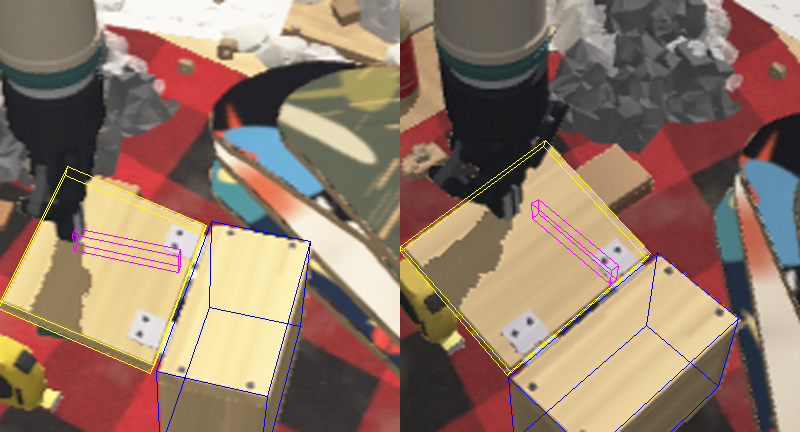

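{"api": "servo_tool", "payload": {"rows": [{"dx": 0.015,"dy": 0.004,"dz": 0,"wx": 0,"wy": 0,"wz": 0,"fingers": 1},{"dx": 0.015,"dy": 0.002,"dz": 0,"wx": 0,"wy": 0,"wz": 0,"fingers": 1},{"dx": 0.01,"dy": 0,"dz": 0,"wx": 0,"wy": 0,"wz": 0,"fingers": 1},{"dx": 0.005,"dy": 0,"dz": 0,"wx": 0,"wy": 0,"wz": 0,"fingers": 1}]}}

```text
clock: 11.6
eef_pos: [480.5, 50.9, 120.8]
tool_rot: [2.744, 1.57, 2.993]
force: [0.0, 0.2, -0.0]
width: -0.1
```

```bash
python3 lf.py 15
```

```text
11.6 local [-151.3    6.2  120.8] [ 0.   0.2 -0. ]
theta by tip 0.00731574818757629 r 114.28646294233991
```

View pics/b15.png

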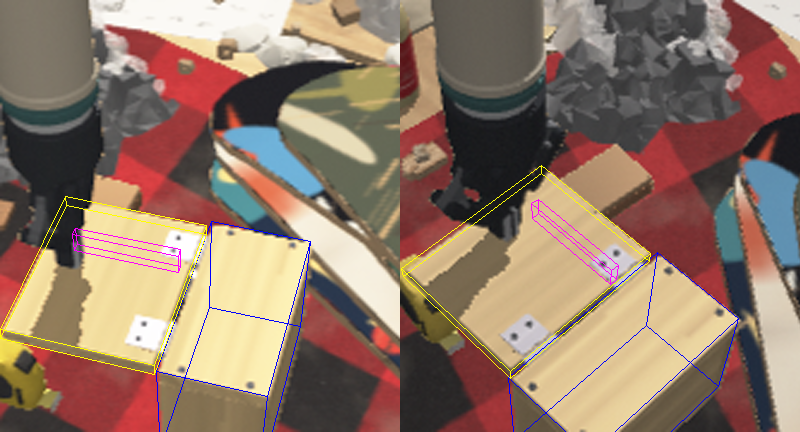

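{"api": "servo_tool", "payload": {"rows": [{"dx": 0.002,"dy": 0,"dz": 0,"wx": 0,"wy": 0,"wz": 0,"fingers": 1},{"dx": 0.002,"dy": 0,"dz": 0,"wx": 0,"wy": 0,"wz": 0,"fingers": 1},{"dx": 0.002,"dy": 0,"dz": 0,"wx": 0,"wy": 0,"wz": 0,"fingers": 1},{"dx": 0,"dy": 0,"dz": 0,"wx": 0,"wy": 0,"wz": 0,"fingers": 1}]}}

```text
clock: 12.2
eef_pos: [480.9, 50.8, 119.2]
tool_rot: [0.765, 1.568, 1.014]
force: [-6.8, -0.6, 23.5]
width: -0.1
```

{"api": "servo_tool", "payload": {"rows": [{"dx": -0.01,"dy": 0,"dz": 0,"wx": 0,"wy": 0,"wz": 0,"fingers": 1},{"dx": -0.03,"dy": 0,"dz": 0,"wx": 0,"wy": 0,"wz": 0,"fingers": 1},{"dx": -0.06,"dy": 0,"dz": 0,"wx": 0,"wy": 0,"wz": 0,"fingers": 1},{"dx": -0.06,"dy": 0,"dz": 0,"wx": 0,"wy": 0,"wz": 0,"fingers": 1},{"dx": 0,"dy": 0,"dz": 0,"wx": 0,"wy": 0,"wz": 0,"fingers": 1}]}}

```text
clock: 12.82
eef_pos: [483.1, 50.9, 239.9]
tool_rot: [-0.054, 1.564, 0.196]
force: [-0.8, 0.3, -0.4]
width: 0.1
```

{"api": "servo_tool", "payload": {"rows": [{"dx": -0.03,"dy": 0.08,"dz": 0,"wx": 0,"wy": 0,"wz": 0,"fingers": 1},{"dx": 0,"dy": 0.08,"dz": 0,"wx": 0,"wy": 0,"wz": 0,"fingers": 1},{"dx": 0,"dy": 0.08,"dz": 0,"wx": 0,"wy": 0,"wz": 0,"fingers": 1},{"dx": 0,"dy": 0,"dz": 0,"wx": 0,"wy": 0,"wz": 0,"fingers": 1},{"dx": 0,"dy": 0,"dz": 0,"wx": 0,"wy": 0,"wz": 0,"fingers": 1}]}}

```text
clock: 13.45
eef_pos: [436.3, 223.2, 258.2]
tool_rot: [-2.402, 1.569, -2.152]
force: [0.3, 0.4, 0.9]
width: 0.4
```

```bash
python3 lf.py 16 0.0; python3 - <<'E'
from h import *
for n in ('scene','side'):
    for l in ('screw_tin','tape_measure','sanding_block'):
        r=ctrl.mark_of(l,n); print(n,l,[(np.round(q['point']),round(q['conf'],2)) for q in r[:1]])
print(ctrl.read_state()['force'])
E
```

```text
13.45 local [-329.2    6.5  258.2] [0.3 0.4 0.9]
theta by tip 0.4417428401766759 r 323.2021380375788
scene screw_tin []
scene tape_measure []
scene sanding_block [(array([224., 179.]), 0.64)]
side screw_tin []
side tape_measure [(array([192., 214.]), 0.83)]
side sanding_block [(array([263., 161.]), 0.92)]
[-0.06442679  0.47980554  0.244642  ]
```

View pics/b16.png

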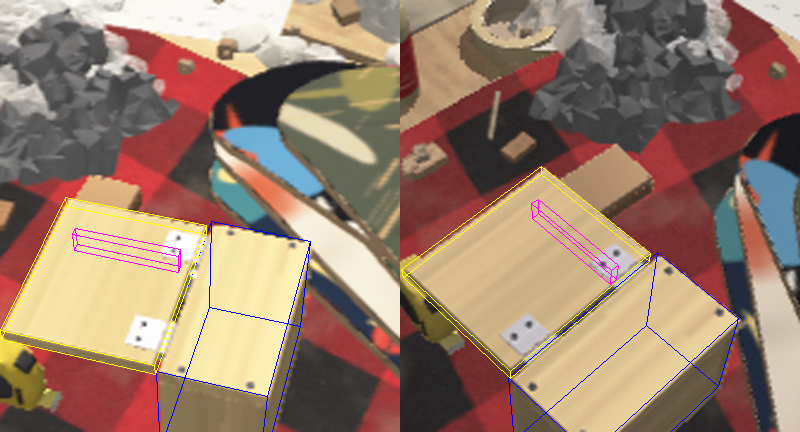

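```bash
python3 -c "
from cell import ctrl
print(ctrl.finish_job())"
```

```text
the job is handed in; nothing more can be done
None
```

I swung the brace out to its stop, folded the leaf down onto it, moved the arm clear and handed the job in at about 13.5 s. The hand-in returned no verdict.

**Brace:** I straddled it with part-open fingers and swung it over the catch. At the end it stopped moving while the push rose to about 28 N, well above the catch's 6 N. With the gripper lifted away, the model drawn at 1.571 rad matched the brace in the scene, side and wrist pictures. Once the leaf was down it hid the brace, so I did not see it again.

**Leaf:** I pushed it over with the closed fingertips at about 1 rad/s or less by the fingertip path. It came to a firm stop on the brace, with 23 N up and the fingertip at 119.2 mm, against 120 mm for level. After I retracted, the model at 0 rad matched in both the scene and side pictures, and the tool force was near zero.

**Bystanders:**
- **Sanding block:** found in both views, within about 1 px of where it started.
- **Tape measure:** found only in the side view, about 3 px from its start mark.
- **Screw tin:** the network did not find it, as the leaf now covers it. I did not notice it shift in the wrist pictures up to when the brace went home.

**Unplanned contact:** while lowering over the brace, the gripper touched something, probably the leaf or its hinge, with a measured force of about 24 N. It cleared as soon as I started the swing.

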